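# Swing out the swivel hook and hang the narrow tape roll

## Robot

A 6-joint arm with a two-finger parallel gripper is mounted at the origin on the work surface. World frame = base frame: x ahead of the robot, y to its left, z up, the work surface at z = 0. Lengths are in m, angles in rad, forces in N, time in s.
With the tool pointing down it reaches from about 0.425 to 0.95 m from the base axis. Payload 3.5 kg.
Tool frame: the origin (TCP) lies on the centre line of the jaws, within the pads' length; the fingertips stand 19 mm ahead of it and the grasp point (between the pads) is the TCP; z points along the fingers, y is the line along which they close (so a half turn about z gives the same grasp; the last joint's range is limited). The gripper opens to 85 mm and grips with 20 to 120 N. Pads are 22 mm wide; open, the fingers measure 114 mm over their backs; the gripper's body (76 mm by 85 mm) begins 54 mm behind the grasp point. The pads swing forward as they close: fully open they stand 13 mm farther back than shut.
Start: joints at [-1.339, 0.286, 1.577, -0, 1.279, -0.15], TCP at [0.252, -0.626, 0.25] pointing down, gripper open.
Joint ranges: [-2.77, 2.77], [-0.9, 2.22], [0.21, 2.48], [-1.53, 4.67], [0.24, 2.81], [-2.84, 2.84]. Speed limits (rad/s): [2.79, 2.79, 3.14, 3.14, 3.14, 3.14].

## Interface

Orientations are given as a unit quaternion [x, y, z, w].
In Python, from plant import status, cams, ctrl gives the robot as it stands.
- The arm moves only by the shell command python3 -m inch 'ROWS' [FORCE]. ROWS is JSON, a list of rows, each a list of 3 entries, a list of its own where there are three numbers: the opening, from -1 (shut) to 1 (fully open), then the shift along the tool's x, y, z in cm, then the turn about the tool's z in rad. In form: [[jaw, [dx, dy, dz], twist], ...]. A call has 1 to 20 rows; each row is the pose to reach, as a shift and turn from the pose commanded when the call began, along the tool's axes at that moment; what a row does not reach only later rows make up. A row lasts 1/10 s, in which the tool goes at most 50 mm and 8.59 degrees, less where a joint would pass 70% of its speed; a pose out of reach is approached as far as the arm can. A call with a gripper value outside its range is refused whole. The fingers move at their own pace and stop on an object; FORCE is the grip in N (left out, the last holds). Time passes only in rows, so rows that repeat a pose let the fingers close. It gives the time, the measured TCP pose, the force and the opening at its end, in the units of the state.
- status.get_state(): the state, without advancing time (a new reading comes with each control period).
- cams.read_camera(name): name is "scene" or "top"; returns the picture (384x512x3 uint8, blue, green, red); there is no depth.
- cams.calibration(name): a dict with "camera_matrix" (3x3 intrinsics, pixels), "cam_to_world" (4x4, takes a point from camera to world coordinates). Camera axes: x right, y down, z forward; pixel columns grow to the right and rows downward; lengths in m; the calibration is good to about 2 mm. A picture is of the moment at which its call begins. calibration takes no time and is no camera call.
- ctrl.sign_off(): hands the job in, once; it reports no verdict.
The state is a dict: "time": time; "qpos": joint angles; "dq": joint speeds; "joint_efforts": joint torques, N m; "eef_pos": TCP position; "tcp_rot": TCP orientation; "contact_force": force on the tool from outside, world axes, zero at the start; "wrist_torque": the same for the moment, N m; "opening": opening from 0.0 (shut) to 1.0 (fully open).
Only numpy, scipy, OpenCV 4.12 (cv2) and the standard library are available. Lean on these libraries where they do the work, as an engineer would, in place of code of your own. Each camera call takes 0.05 s, during which the arm holds its last target. There are 200 camera calls.

## Task

Swing the swivel hook on the stand anticlockwise (seen from above) to its front, until you feel it press firmly on the sprung stop, but do not force the stop. Then take the narrow, small-bored tape roll from its cradle, slip it over the upturned end of the hook, push it gently back until it touches the back plate and leave it hanging there, with the hook still at the front. Leave the wide roll, the cardboard core and the clear flat roll where they are.

Things in the scene. Friction and masses are not known exactly. Their poses are not given: they have to be found in the camera images.
- stand: Fixed stand: steel base plate 130 x 130 x 12 mm, upright column 28 mm in diameter on the hook's vertical swivel axis. Origin at the centre of its underside; z up along the swivel axis; its -x axis is the front, the way the hook has to face (roughly to the robot).
- hook: Swivel hook, 160 mm up. Origin on the swivel axis at the height of the peg's centre line; -x points out along the peg, z up. Level steel peg 12 mm thick, ending 90 mm from the axis in an upturned lip. Nothing of it rises above the lip. Starts 0.9 to 1.6 rad clockwise (from above) of its stop; stiff friction (0.2 N m), so it takes 2 to 3 N to turn and stays where left.
- stop_spring (a joint): Deflection (rad) of the sprung stop, an aluminium lug beside the hook's root, clamped by hand within 0.35 rad either side of the stand's front: feel for it. Near 0 when free (to 0.01 by friction of a turning hook), grows as the hook presses it anticlockwise, 20 N m/rad. 0.04 or more for 0.3 s (0.8 N m: 9.5 N pushing 85 mm from the axis) is firm; over 0.075 (1.5 N m: 17.6 N) is forced.
- hook_tip (a point): Top of the hook's upturned lip: 90 mm from the swivel axis, 15 mm above the peg's centre line. The lip is 10 mm thick, its outer end 96 mm from the axis.
- narrow_roll: The tape roll to hang: 120 mm outer diameter, 24 mm wide, bore 32 mm, rigid, about 220 g. Origin at its centre, x along the level bore; it stands on edge in its cradle, centre 66 mm over the table. Hanging, its centre is 10 mm below the peg's centre line; it clears the lip with its centre 4 to 5 mm above that line. Never press it on the hook with over 25 N; 5 N is plenty.
- cradle_narrow: Fixed aluminium cradle of the narrow roll: base 54 x 110 mm, 6 mm thick, with cheeks 28 mm high beside the roll's flat faces (36 mm over the cheeks' outsides) and low chocks. Origin at the centre of its underside, x along the roll's bore.
- wide_roll: Wide roll, not to be used: 120 mm outer diameter, 48 mm wide, bore 76 mm, on edge in a like cradle at the other side. Origin at its centre, x along its bore.
- core: Loose cardboard core standing on end, 88 mm diameter, 60 mm high. Leave alone. Origin at the centre of its underside.
- flat_roll: Loose clear roll lying flat, 110 mm diameter, 48 mm high. Leave alone. Origin at the centre of its underside.
- hook_seat (a point): Root of the free peg: on its centre line, at the front face of the back plate, 30 mm from the swivel axis (axes as hook). The upright plate is 46 mm wide, 4 mm thick, from 6 mm above to 40 mm below the peg's centre line.
Things that resemble listed ones, but are neither listed nor needed, are in the scene too. Several things have the shape of the stand; the one meant has the colours described above.

How it is judged:
By the outcome, as a careful person would: the job done as asked, in the order asked, and still so for the second after the job is handed in, with the robot touching nothing.
It also fails if it takes over 72 s, if anything falls off the work surface, if the arm or the gripper's body presses on something with over 40 N, if the wrist force passes 120 N, or if a joint passes its speed limit or range.

## Working session

There is one attempt and no reset: what is moved stays moved. The work goes in short steps, Python scripts to look and compute and a shell command to move; the robot and the scene stay as the last step left them, time stands still between calls to the robot, and variables do not carry over. Pictures are saved under pics/ and viewed, on a budget of 10 in all, crops included, one or two more only if the job needs it, and the job is handed in when it is done.

```bash
mkdir -p pics; ls; python3 - <<'E'
from plant import status,cams
import cv2
s=status.get_state()
for k,v in s.items(): print(k,v)
for n in("scene","top"):
    c=cams.calibration(n);print(n,c["camera_matrix"],c["cam_to_world"])
    cv2.imwrite(f"pics/{n}0.png",cv2.resize(cams.read_camera(n),(800,600),interpolation=cv2.INTER_CUBIC))
E
```

```text
pics
time 0.0
qpos [-1.33898278e+00  2.87186128e-01  1.57814650e+00 -1.35768147e-05
  1.27858616e+00 -1.50025536e-01]
dq [ 0.00060921 -0.00131114 -0.00105132  0.00137029  0.0001652   0.00018658]
joint_efforts [ 4.86814497e-04 -4.05977619e+01 -2.92626768e+01 -1.40222010e-04
  5.77707877e-03  3.03940723e-06]
eef_pos [ 0.25139358 -0.62579568  0.24894999]
tcp_rot [ 9.81829120e-01  1.89763606e-01 -5.40421050e-05 -1.16182804e-03]
contact_force [-0.22338829 -0.43653101  0.21798409]
wrist_torque [-0.02863581  0.02809903 -0.02102407]
opening 1.000176418077971
scene [[475.77871287   0.         250.9378655 ]
 [  0.         475.77871287 192.16421398]
 [  0.           0.           1.        ]] [[-0.58667296  0.65551068 -0.4755214   1.06871496]
 [ 0.80978709  0.46925672 -0.35219739  0.41557569]
 [-0.00772754 -0.59169577 -0.80612431  1.09435574]
 [ 0.          0.          0.          1.        ]]
top [[496.47409041   0.         257.46767459]
 [  0.         496.47409041 184.28225141]
 [  0.           0.           1.        ]] [[ 1.34283339e-03 -9.93615123e-01  1.12814825e-01  3.81359996e-01]
 [-9.99763907e-01  1.11267494e-03  2.17000469e-02 -1.18784533e-02]
 [-2.16870210e-02 -1.12817330e-01 -9.93379043e-01  1.27664922e+00]
 [ 0.00000000e+00  0.00000000e+00  0.00000000e+00  1.00000000e+00]]
```

View pics/scene0.png

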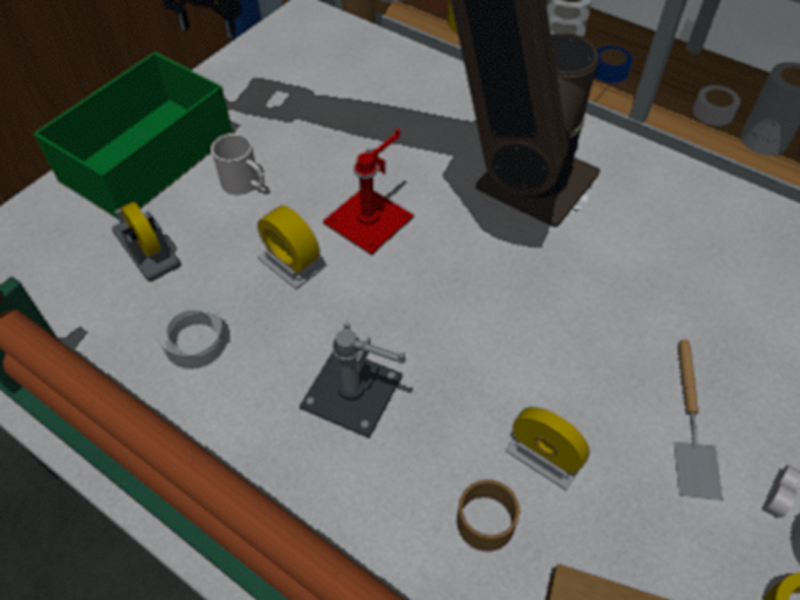

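View pics/top0.png

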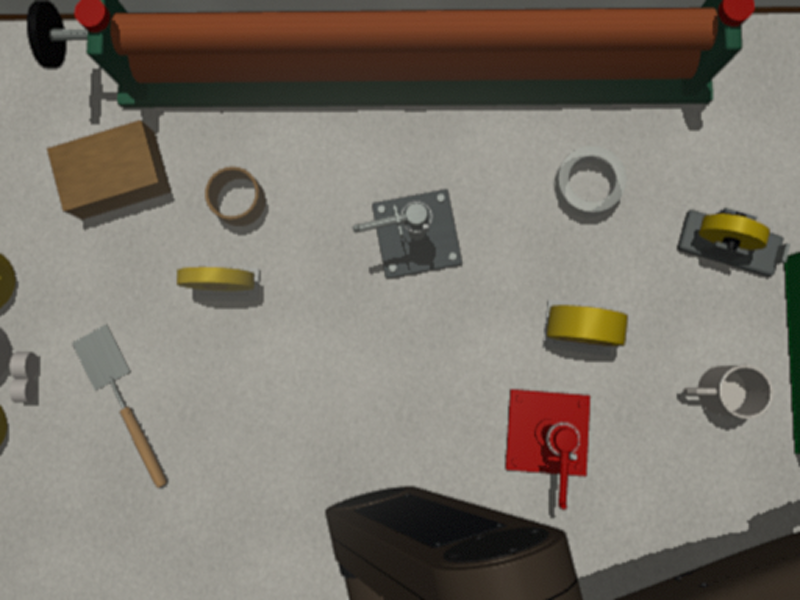

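The grey stand is at about (415,235) in the top picture. Its hook points left (+y), which is clockwise of the front. The narrow roll is at (215,278) and the wide roll at (587,325). Next I'll enlarge these.

```bash
cat > h.py <<'E'
import numpy as np,cv2
from plant import status,cams
def ray(n,u,v):
    c=cams.calibration(n);K=c["camera_matrix"];T=c["cam_to_world"]
    d=T[:3,:3]@np.linalg.inv(K)@[u,v,1];return T[:3,3],d
def atz(n,u,v,z):
    o,d=ray(n,u,v);return o+d*(z-o[2])/d[2]
def proj(n,p):
    c=cams.calibration(n);T=np.linalg.inv(c["cam_to_world"]);q=c["camera_matrix"]@(T[:3,:3]@p+T[:3,3]);return q[:2]/q[2]
def crop(n,cx,cy,w=100,h=75,k=4,im=None):
    im=cams.read_camera(n) if im is None else im
    x0,y0=int(cx-w/2),int(cy-h/2)
    x0=max(0,min(512-w,x0));y0=max(0,min(384-h,y0));print(n,"x0,y0",x0,y0,"k",k)
    c=cv2.resize(im[y0:y0+h,x0:x0+w],None,fx=k,fy=k,interpolation=cv2.INTER_CUBIC)
    return c
E
python3 - <<'E'
from h import *
t=cams.read_camera("top");s=cams.read_camera("scene")
m=np.vstack([np.hstack([crop("top",265,147,im=t),crop("top",138,177,im=t)]),np.hstack([crop("scene",228,242,im=s),crop("scene",350,285,im=s)])])
m=np.clip(m.astype(float)*1.5,0,255).astype('uint8')
cv2.imwrite("pics/mos.png",m)
E
```

```text
top x0,y0 215 109 k 4
top x0,y0 88 139 k 4
scene x0,y0 178 204 k 4
scene x0,y0 300 247 k 4
```

View pics/mos.png

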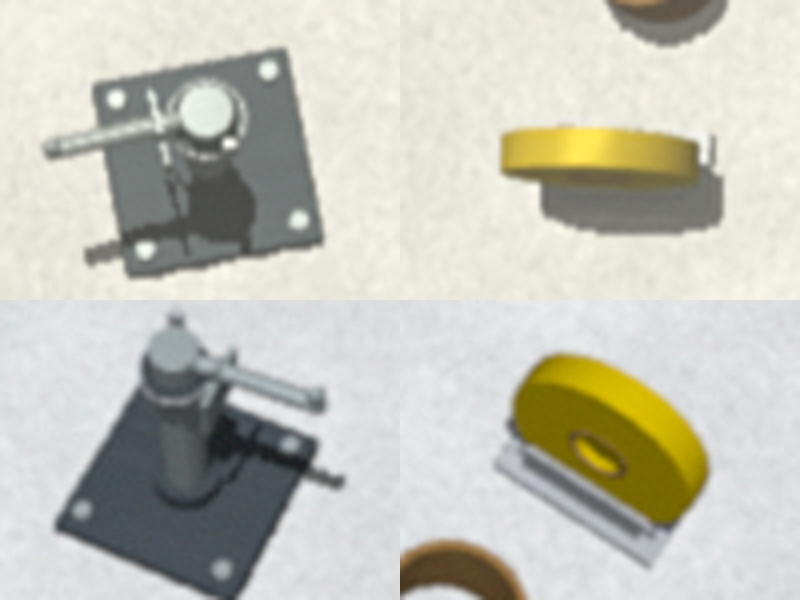

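```bash
python3 - <<'E'
from h import *
np.set_printoptions(precision=4,suppress=True)
T=lambda x,y,z:atz("top",215+x/4,109+y/4,z)
c=np.array([T(*p,.012) for p in[(93,88),(286,48),(323,240),(130,277)]]);m=c.mean(0);print("plate",m,np.linalg.norm(np.diff(c,axis=0),axis=1))
e=(c[2]-c[1])+(c[3]-c[0]);print("front yaw",np.degrees(np.arctan2(e[1],e[0])))
tip=T(50,148,.175);print("tip",tip, "cap",[T(207,108,z) for z in(.17,.18,.19)])
r=tip-m;print("r",np.hypot(r[0],r[1]),np.degrees(np.arctan2(r[1],r[0])))
S=lambda x,y,z:atz("scene",178+x/4,204+(y-300)/4,z)
print("tip scene",S(316,395,.175)); 
cs=np.array([S(*p,.012) for p in[(55,527),(235,603),(317,440),(140,385)]]);print("plate scene",cs.mean(0),np.linalg.norm(np.diff(cs,axis=0),axis=1))
R=lambda x,y,z:atz("top",88+(x-400)/4,139+y/4,z)
a,b=R(501,151,.066),R(698,160,.066);print("roll ends",a,b,(a+b)/2,np.linalg.norm(a-b),np.degrees(np.arctan2(*(a-b)[:2])))
print("top edges",R(600,128,.126),R(600,172,.126))
Q=lambda x,y,z:atz("scene",300+(x-400)/4,247+(y-300)/4,z)
print("bore +x face",Q(598,453,.066))
E
```

```text
plate [ 0.6149 -0.0087  0.012 ] [0.128  0.1281 0.1262]
front yaw -169.21635027690436
tip [0.5935 0.0799 0.175 ] cap [array([ 0.6172, -0.0086,  0.17  ]), array([ 0.6151, -0.0086,  0.18  ]), array([ 0.613 , -0.0087,  0.19  ])]
r 0.09119949429874315 103.60465712563855
tip scene [0.5996 0.0839 0.175 ]
plate scene [ 0.6218 -0.0025  0.012 ] [0.1277 0.128  0.1262]
roll ends [0.538  0.3716 0.066 ] [0.5322 0.249  0.066 ] [0.5351 0.3103 0.066 ] 0.1226853154791597 2.6987300752211048
top edges [0.5438 0.2944 0.126 ] [0.5177 0.2937 0.126 ]
bore +x face [0.5467 0.3124 0.066 ]
```

```bash
cat >> h.py <<'E'
from scipy.spatial.transform import Rotation as Ro
np.set_printoptions(precision=4,suppress=True)
def rel(p,az=None):
    """shift (cm, tool axes) and twist to world point p, tool x at azimuth az (deg)"""
    s=status.get_state();R=Ro.from_quat(s["tcp_rot"]).as_matrix()
    a0=np.degrees(np.arctan2(R[1,0],R[0,0]))
    tw=0 if az is None else np.radians((a0-az+180)%360-180)
    print("from",s["eef_pos"],"az",round(a0,2),"-> shift",100*(R.T@(np.array(p)-s["eef_pos"])),"twist",round(tw,3))
def tri(pt,ps):
    (a,d),(b,e)=ray("top",*pt),ray("scene",*ps)
    st=np.linalg.lstsq(np.c_[d,-e],b-a,rcond=None)[0];p,q=a+d*st[0],b+e*st[1];return (p+q)/2,np.linalg.norm(p-q)
E
python3 - <<'E'
from h import *
T=lambda x,y:(215+x/4,109+y/4);S=lambda x,y:(178+x/4,204+(y-300)/4)
print("cap",tri(T(207,107),S(173,345)));print("tip",tri(T(50,148),S(316,395)))
print("bore/roll top",tri((88+200/4,139+128/4),(300+(612-400)/4,247+(380-300)/4)))
rel([.60,.064,.25],103.6)
E
```

```text
cap (array([ 0.6174, -0.0075,  0.1681]), np.float64(0.002757565258442815))
tip (array([0.5951, 0.0807, 0.1662]), np.float64(0.00012095948630812528))
bore/roll top (array([0.5401, 0.2985, 0.1322]), np.float64(0.012546792465337906))
from [ 0.2514 -0.626   0.2494] az 21.88 -> shift [ 58.0568 -51.0429   0.0348] twist -1.426
```

```bash
python3 -m inch '[[-0.3,[3,-2.7,-3],-0.1],[-0.3,[6,-5.3,-4],-0.2],[-0.3,[9,-8,-4],-0.3],[-0.3,[12,-10.6,-4],-0.4],[-0.3,[15,-13.2,-4],-0.5],[-0.3,[18,-15.9,-4],-0.6],[-0.3,[21,-18.5,-4],-0.7],[-0.3,[24,-21.2,-4],-0.8],[-0.3,[27,-23.8,-4],-0.9],[-0.3,[30,-26.4,-4],-1.0],[-0.3,[33,-29,-4],-1.1],[-0.3,[36,-31.7,-4],-1.2],[-0.3,[39,-34.3,-4],-1.3],[-0.3,[42,-37,-4],-1.42],[-0.3,[45,-39.6,-4],-1.42],[-0.3,[48,-42.2,-4],-1.42],[-0.3,[51,-44.8,-4],-1.42],[-0.3,[54,-47.5,-2],-1.42],[-0.3,[58,-51,0],-1.42],[-0.3,[58,-51,0],-1.42]]' 20
python3 - <<'E'
from h import *
rel([.60,.064,.25],103.6)
t=cams.read_camera("top");s=cams.read_camera("scene")
m=np.hstack([crop("top",265,135,im=t),crop("scene",245,225,im=s)])
cv2.imwrite("pics/m2.png",np.clip(m*1.5,0,255).astype('uint8'))
E
```

```text
time: 2.2
eef_pos: [0.5993, 0.067, 0.2468]
tcp_rot: [0.619, 0.785, -0.001, -0.002]
contact_force: [-0.6, -0.2, 0.1]
opening: 0.348
from [0.5993 0.067  0.2468] az 103.48 -> shift [-0.307  -0.0049 -0.3187] twist -0.002
top x0,y0 215 97 k 4
scene x0,y0 195 187 k 4
```

View pics/m2.png

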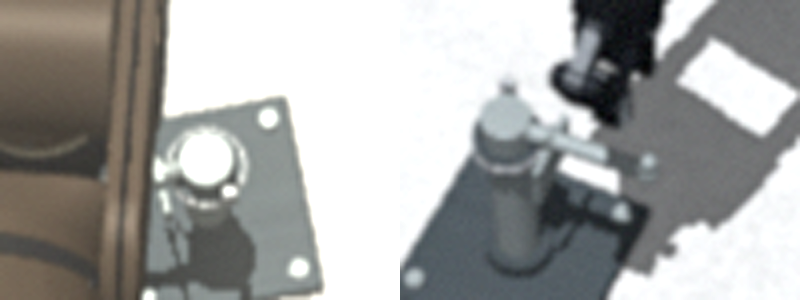

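```bash
python3 - <<'E'
from h import *
p=status.get_state()["eef_pos"]
f=lambda q:(proj("scene",np.array(q))-[195,187])*4+[400,0]
y=np.array([np.cos(np.radians(13.5)),np.sin(np.radians(13.5)),0])
print("tips",[f(p+[0,0,-.014]+k*y) for k in(-.014,.0,.014)])
for ax in([.615,-.0087],[.6174,-.0075],[.6218,-.0025]):
    a=np.radians(103.6);print("tip",f([ax[0]+.09*np.cos(a),ax[1]+.09*np.sin(a),.175]),"cap",f([*ax,.17]))
E
```

```text
tips [array([628.9364,  67.1619]), array([619.201 ,  86.6424]), array([609.3218, 106.4106])]
tip [646.4837 151.5217] cap [503.3459 107.0915]
tip [645.7506 155.4612] cap [502.4272 110.8803]
tip [648.4148 165.1579] cap [504.5319 120.2041]
```

```bash
python3 -m inch '[[-0.1,[-0.7,-0.05,2],0],[-0.1,[-0.7,-0.05,4],0],[-0.1,[-0.7,-0.05,6],0],[-0.1,[-0.7,-0.05,7.5],0],[-0.1,[-0.7,-0.05,8.7],0],[-0.1,[-0.7,-0.05,8.7],0]]'
python3 - <<'E'
from h import *
rel([.6005,.060,.16],103.6)
# arc targets at r=.070 for peg azimuth a, in current tool frame
s=status.get_state();R=Ro.from_quat(s["tcp_rot"]).as_matrix();p=s["eef_pos"]
ax=np.array([.6174,-.0075]);a0=103.6
g=p-[*(ax+.07*np.array([np.cos(np.radians(a0)),np.sin(np.radians(a0))])),p[2]]
for a in range(108,200,6):
    r=np.radians(a);q=np.array([*(ax+.07*np.array([np.cos(r),np.sin(r)])),.160])
    print(a,(100*(R.T@(q-p))).round(2),round(-np.radians(a-103.6),2))
E
```

```text
time: 2.9
eef_pos: [0.5998, 0.0555, 0.1617]
tcp_rot: [0.621, 0.784, -0.001, -0.001]
contact_force: [0.1, -0.0, -0.4]
opening: 0.449
from [0.5998 0.0555 0.1617] az 103.19 -> shift [0.4252 0.1725 0.1705] twist -0.007
108 [ 0.44 -0.31  0.17] -0.08
114 [ 0.34 -1.04  0.17] -0.18
120 [ 0.17 -1.75  0.18] -0.29
126 [-0.08 -2.44  0.18] -0.39
132 [-0.4  -3.1   0.18] -0.5
138 [-0.79 -3.72  0.18] -0.6
144 [-1.23 -4.3   0.18] -0.71
150 [-1.74 -4.83  0.18] -0.81
156 [-2.3  -5.3   0.18] -0.91
162 [-2.91 -5.71  0.19] -1.02
168 [-3.55 -6.06  0.19] -1.12
174 [-4.23 -6.33  0.19] -1.23
180 [-4.94 -6.54  0.19] -1.33
186 [-5.66 -6.67  0.19] -1.44
192 [-6.39 -6.72  0.19] -1.54
198 [-7.12 -6.7   0.18] -1.65
```

```bash
python3 -m inch '[[-0.1,[0.44,-0.31,0.2],-0.08],[-0.1,[0.34,-1.04,0.2],-0.18],[-0.1,[0.17,-1.75,0.2],-0.29],[-0.1,[-0.08,-2.44,0.2],-0.39],[-0.1,[-0.4,-3.1,0.2],-0.5],[-0.1,[-0.79,-3.72,0.2],-0.6],[-0.1,[-1.23,-4.3,0.2],-0.71],[-0.1,[-1.74,-4.83,0.2],-0.81],[-0.1,[-2.3,-5.3,0.2],-0.91],[-0.1,[-2.91,-5.71,0.2],-1.02],[-0.1,[-3.2,-5.9,0.2],-1.07],[-0.1,[-3.55,-6.06,0.2],-1.12]]'
python3 - <<'E'
from h import *
s=status.get_state();R=Ro.from_quat(s["tcp_rot"]).as_matrix();p=s["eef_pos"];print(p)
a0=np.degrees(np.arctan2(R[1,0],R[0,0]));ax=np.array([.6174,-.0075]);d=p[:2]-ax
print("tool az",a0,"pos az",np.degrees(np.arctan2(d[1],d[0])),"r",np.hypot(*d),"F tool",R.T@s["contact_force"])
for a in range(168,206,2):
    r=np.radians(a);q=np.array([*(ax+.07*np.array([np.cos(r),np.sin(r)])),.160])
    print(a,(100*(R.T@(q-p))).round(2),round(-np.radians(a-a0),2))
E
```

```text
time: 4.1
eef_pos: [0.5503, 0.0082, 0.1625]
tcp_rot: [0.109, 0.994, 0.001, 0.001]
contact_force: [-0.8, 4.2, -0.3]
opening: 0.452
[0.5503 0.0082 0.1625]
tool az 167.49304494456385 pos az 166.85325969005993 r 0.06893651650540836 F tool [1.6908 3.9501 0.2732]
168 [ 0.11 -0.14  0.25] -0.01
170 [ 0.1  -0.38  0.25] -0.04
172 [ 0.09 -0.63  0.25] -0.08
174 [ 0.06 -0.87  0.25] -0.11
176 [ 0.03 -1.11  0.25] -0.15
178 [-0.01 -1.35  0.25] -0.18
180 [-0.06 -1.59  0.25] -0.22
182 [-0.12 -1.83  0.25] -0.25
184 [-0.18 -2.07  0.25] -0.29
186 [-0.25 -2.3   0.25] -0.32
188 [-0.34 -2.53  0.25] -0.36
190 [-0.43 -2.76  0.25] -0.39
192 [-0.52 -2.98  0.25] -0.43
194 [-0.63 -3.2   0.25] -0.46
196 [-0.74 -3.42  0.25] -0.5
198 [-0.86 -3.63  0.25] -0.53
200 [-0.99 -3.84  0.25] -0.57
202 [-1.12 -4.04  0.24] -0.6
204 [-1.27 -4.24  0.24] -0.64
```

```bash
cat > ok.py <<'E'
from h import *
s=status.get_state();R=Ro.from_quat(s["tcp_rot"]).as_matrix();f=R.T@s["contact_force"]
print(round(s["time"],1),"az",np.degrees(np.arctan2(R[1,0],R[0,0])).round(1),s["eef_pos"],"Ftool",f.round(1))
raise SystemExit(int(abs(f[1])>6.5))
E
g(){ python3 ok.py; }
python3 -m inch '[[-0.1,[0,-0.12,0],-0.017],[-0.1,[0,-0.24,0],-0.035]]' >/dev/null; g &&
python3 -m inch '[[-0.1,[0,-0.12,0],-0.017],[-0.1,[0,-0.24,0],-0.035]]' >/dev/null; g &&
python3 -m inch '[[-0.1,[0,-0.12,0],-0.017],[-0.1,[0,-0.24,0],-0.035]]' >/dev/null && g &&
python3 -m inch '[[-0.1,[0,-0.12,0],-0.017],[-0.1,[0,-0.24,0],-0.035]]' >/dev/null && g &&
python3 -m inch '[[-0.1,[0,-0.12,0],-0.017],[-0.1,[0,-0.24,0],-0.035]]' >/dev/null && g &&
python3 -m inch '[[-0.1,[0,-0.12,0],-0.017],[-0.1,[0,-0.24,0],-0.035]]' >/dev/null && g &&
python3 -m inch '[[-0.1,[0,-0.12,0],-0.017],[-0.1,[0,-0.24,0],-0.035]]' >/dev/null && g &&
python3 -m inch '[[-0.1,[0,-0.12,0],-0.017],[-0.1,[0,-0.24,0],-0.035]]' >/dev/null && g
```

```text
4.3 az 169.4 [0.5497 0.0057 0.1622] Ftool [ 1.6  3.8 -1.5]
4.5 az 171.5 [0.5493 0.0031 0.1618] Ftool [ 1.   3.7 -2.3]
4.7 az 173.5 [0.5489 0.0005 0.1617] Ftool [ 0.4  1.7 -1.6]
4.9 az 175.5 [ 0.5487 -0.002   0.1616] Ftool [-0.1  2.6 -1.1]
5.1 az 177.5 [ 0.5485 -0.0044  0.1615] Ftool [ 0.8  2.8 -2.6]
5.3 az 179.5 [ 0.5484 -0.0068  0.1615] Ftool [-1.   2.2 -2.8]
5.5 az -178.5 [ 0.5483 -0.0092  0.1615] Ftool [-0.7  1.5 -1.8]
5.7 az -176.5 [ 0.5483 -0.0116  0.1614] Ftool [-2.1  3.2 -2. ]
```

```bash
g(){ python3 ok.py; }
python3 -m inch '[[-0.1,[0,-0.12,0],-0.017],[-0.1,[0,-0.24,0],-0.035]]' >/dev/null && g &&
python3 -m inch '[[-0.1,[0,-0.12,0],-0.017],[-0.1,[0,-0.24,0],-0.035]]' >/dev/null && g &&
python3 -m inch '[[-0.1,[0,-0.12,0],-0.017],[-0.1,[0,-0.24,0],-0.035]]' >/dev/null && g &&
python3 -m inch '[[-0.1,[0,-0.12,0],-0.017],[-0.1,[0,-0.24,0],-0.035]]' >/dev/null && g &&
python3 -m inch '[[-0.1,[0,-0.12,0],-0.017],[-0.1,[0,-0.24,0],-0.035]]' >/dev/null && g &&
python3 -m inch '[[-0.1,[0,-0.12,0],-0.017],[-0.1,[0,-0.24,0],-0.035]]' >/dev/null && g &&
python3 -m inch '[[-0.1,[0,-0.12,0],-0.017],[-0.1,[0,-0.24,0],-0.035]]' >/dev/null && g &&
python3 -m inch '[[-0.1,[0,-0.12,0],-0.017],[-0.1,[0,-0.24,0],-0.035]]' >/dev/null && g &&
python3 -m inch '[[-0.1,[0,-0.12,0],-0.017],[-0.1,[0,-0.24,0],-0.035]]' >/dev/null && g &&
python3 -m inch '[[-0.1,[0,-0.12,0],-0.017],[-0.1,[0,-0.24,0],-0.035]]' >/dev/null && g
```

```text
5.9 az -174.5 [ 0.5484 -0.0139  0.1613] Ftool [-1.7  1.8 -1.7]
6.1 az -172.5 [ 0.5485 -0.0163  0.1613] Ftool [-1.7  1.8 -0.8]
6.3 az -170.5 [ 0.5488 -0.0187  0.1613] Ftool [-1.8  1.6 -1.3]
6.5 az -168.4 [ 0.5492 -0.021   0.1613] Ftool [-1.9  2.6 -1.1]
6.7 az -166.4 [ 0.5497 -0.0233  0.1613] Ftool [-2.3  2.8 -1.5]
6.9 az -164.4 [ 0.5502 -0.0257  0.1613] Ftool [-2.5  1.7 -0.5]
7.1 az -162.4 [ 0.5508 -0.028   0.1613] Ftool [-2.1  1.8 -0.2]
7.3 az -160.4 [ 0.5516 -0.0303  0.1613] Ftool [-2.6  2.  -1.1]
7.5 az -158.5 [ 0.5523 -0.0316  0.1612] Ftool [-4.8  6.8 -1.1]
```

```bash
cat > tq.py <<'E'
from h import *
s=status.get_state();R=Ro.from_quat(s["tcp_rot"]).as_matrix();F=s["contact_force"]
ax=np.array([.6174,-.0075,0]);rc=s["eef_pos"]+R[:,1]*.019-ax
t=np.cross(rc,-F)[2]
print(round(s["time"],2),s["eef_pos"],"az",np.degrees(np.arctan2(R[1,0],R[0,0])).round(1),"F",R.T@F,"tau",t.round(3),"wt",s["wrist_torque"]);raise SystemExit(int(t>1.05))
E
g(){ python3 tq.py; }; g &&
python3 -m inch '[[-0.1,[0,-0.1,0],-0.014],[-0.1,[0,-0.1,0],-0.014]]' >/dev/null && g &&
python3 -m inch '[[-0.1,[0,-0.1,0],-0.014],[-0.1,[0,-0.1,0],-0.014]]' >/dev/null && g &&
python3 -m inch '[[-0.1,[0,-0.07,0],-0.01],[-0.1,[0,-0.07,0],-0.01]]' >/dev/null && g
```

```text
7.5 [ 0.5523 -0.0316  0.1612] az -158.5 F [-4.7612  6.7867 -1.102 ] tau 0.568 wt [ 1.1086 -0.2251 -0.1496]
7.7 [ 0.5526 -0.0319  0.1611] az -157.7 F [-4.5171  7.2749 -0.5713] tau 0.598 wt [ 1.2502 -0.2284 -0.1705]
7.9 [ 0.5529 -0.0324  0.1611] az -156.9 F [-4.7123  7.7235 -2.572 ] tau 0.634 wt [ 1.4414 -0.2114 -0.1913]
8.1 [ 0.5531 -0.0326  0.161 ] az -156.4 F [-5.2714  9.2939 -1.7844] tau 0.755 wt [ 1.568  -0.166  -0.1731]
```

```bash
sed -i 's/t>1.05/t>1.17/' tq.py; g(){ python3 tq.py; }; 
python3 -m inch '[[-0.1,[0,-0.1,0],0],[-0.1,[0,-0.1,0],0]]' >/dev/null && g &&
python3 -m inch '[[-0.1,[0,-0.1,0],0],[-0.1,[0,-0.1,0],0]]' >/dev/null && g &&
python3 -m inch '[[-0.1,[0,-0.1,0],0],[-0.1,[0,-0.1,0],0]]' >/dev/null && g &&
python3 -m inch '[[-0.1,[0,-0.1,0],0],[-0.1,[0,-0.1,0],0]]' >/dev/null && g &&
python3 -m inch '[[-0.1,[0,-0.1,0],0],[-0.1,[0,-0.1,0],0]]' >/dev/null && g
```

```text
8.3 [ 0.5532 -0.0331  0.1609] az -156.4 F [-5.3536 10.0184 -2.1534] tau 0.805 wt [ 1.7492 -0.1474 -0.178 ]
8.5 [ 0.5533 -0.0337  0.1608] az -156.4 F [-5.6397 10.1839 -2.4334] tau 0.82 wt [ 1.8735 -0.0497 -0.2118]
8.7 [ 0.5534 -0.0342  0.1606] az -156.4 F [-5.205  11.6239 -2.066 ] tau 0.909 wt [ 2.0579  0.1248 -0.2225]
8.9 [ 0.5536 -0.0347  0.1606] az -156.4 F [-4.8101 14.3608 -2.244 ] tau 1.089 wt [ 2.2668  0.1598 -0.1838]
9.1 [ 0.5537 -0.0353  0.1604] az -156.4 F [-5.1841 14.519  -3.5059] tau 1.105 wt [ 2.4385  0.3232 -0.2742]
```

```bash
g(){ python3 tq.py; }; python3 -m inch '[[-0.1,[0,0,0],0],[-0.1,[0,0,0],0],[-0.1,[0,0,0],0]]' ; g; python3 -m inch '[[-0.1,[0,-0.04,0],0],[-0.1,[0,-0.04,0],0],[-0.1,[0,-0.04,0],0]]'; g;  python3 -m inch '[[-0.1,[0,0,0],0],[-0.1,[0,0,0],0]]'; g
```

```text
time: 9.4
eef_pos: [0.5537, -0.0352, 0.1604]
tcp_rot: [-0.205, 0.979, 0.006, -0.002]
contact_force: [-2.2, 14.3, 3.2]
opening: 0.449
9.4 [ 0.5537 -0.0352  0.1604] az -156.4 F [-3.676  14.0197 -2.9932] tau 1.042 wt [ 2.4358  0.2954 -0.2315]
time: 9.7
eef_pos: [0.5537, -0.0354, 0.1604]
tcp_rot: [-0.205, 0.979, 0.006, -0.002]
contact_force: [-1.8, 15.3, 3.6]
opening: 0.453
9.7 [ 0.5537 -0.0354  0.1604] az -156.4 F [-4.4826 14.8283 -3.4168] tau 1.113 wt [ 2.4491  0.2965 -0.2202]
time: 9.9
eef_pos: [0.5537, -0.0354, 0.1604]
tcp_rot: [-0.205, 0.979, 0.006, -0.002]
contact_force: [-0.9, 15.4, 4.2]
opening: 0.452
9.9 [ 0.5537 -0.0354  0.1604] az -156.4 F [-5.336  14.4912 -4.0507] tau 1.105 wt [ 2.4091  0.3553 -0.221 ]
```

```bash
python3 -m inch '[[-0.1,[0,0.3,0],0],[-0.1,[0,0.7,0],0],[-0.1,[0,1.3,0],0],[-0.1,[0,1.6,0],0.1],[-0.1,[0,1.6,-1],0.15],[-0.1,[0,1.6,-4],0.15],[-0.1,[0,1.6,-7],0.15],[-0.1,[0,1.6,-9],0.15],[-0.1,[0,1.6,-9],0.15]]'
python3 - <<'E'
from h import *
# roll: centre (.535,.311), bore az ~2.7 -> tool x az 92.7
rel([.535,.311,.25],92.7)
E
```

```text
time: 10.8
eef_pos: [0.5505, -0.0265, 0.2548]
tcp_rot: [-0.132, 0.991, -0.002, 0.002]
contact_force: [0.6, -0.6, -0.0]
opening: 0.45
from [ 0.5505 -0.0265  0.2548] az -164.88 -> shift [-7.3071 32.9896  0.3545] twist 1.788
```

```bash
python3 -m inch '[[0,[-0.7,3.3,0],0.14],[0,[-1.5,6.6,0],0.28],[0,[-2.2,9.9,0],0.42],[0,[-2.9,13.2,0],0.56],[0,[-3.6,16.5,0],0.7],[0,[-4.4,19.8,0.3],0.84],[0,[-5.1,23.1,0.3],0.98],[0,[-5.8,26.4,0.3],1.12],[0,[-6.6,29.7,0.3],1.26],[0,[-7.3,33,0.3],1.4],[0,[-7.3,33,0.3],1.54],[0,[-7.3,33,0.3],1.68],[0,[-7.3,33,0.3],1.82],[0,[-7.3,33,0.3],1.88],[0,[-7.3,33,0.3],1.88],[0,[-7.3,33,0.3],1.88]]'
python3 - <<'E'
from h import *
rel([.535,.311,.25],87.3)
t=cams.read_camera("top");s=cams.read_camera("scene")
m=np.vstack([np.hstack([crop("top",265,155,im=t),crop("top",138,177,im=t)]),np.hstack([crop("scene",228,242,im=s),crop("scene",350,275,im=s)])])
cv2.imwrite("pics/m3.png",np.clip(m*1.4,0,255).astype('uint8'))
E
```

```text
time: 12.4
eef_pos: [0.5333, 0.3117, 0.2466]
tcp_rot: [0.723, 0.691, -0.001, -0.0]
contact_force: [0.0, 0.0, 0.2]
opening: 0.501
from [0.5333 0.3117 0.2466] az 87.45 -> shift [-0.0627  0.1678 -0.3375] twist 0.003
top x0,y0 215 117 k 4
top x0,y0 88 139 k 4
scene x0,y0 178 204 k 4
scene x0,y0 300 237 k 4
```

View pics/m3.png

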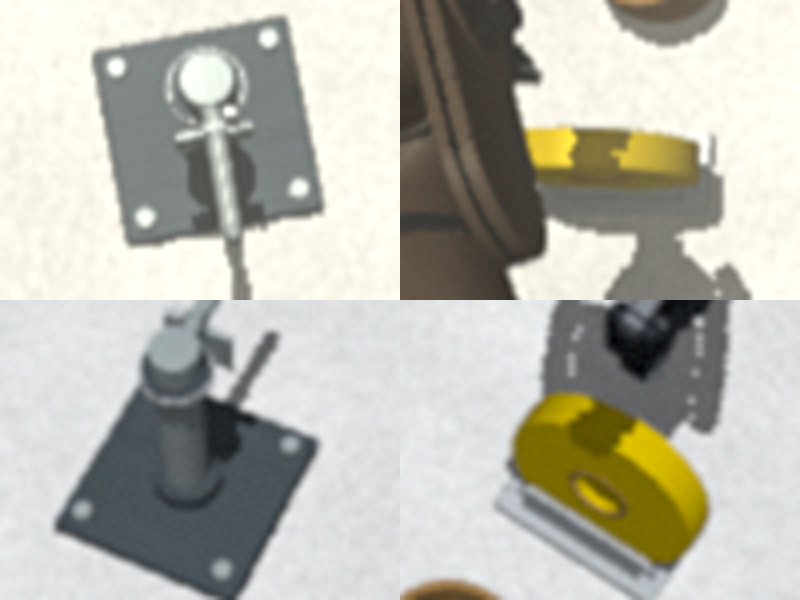

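```bash
python3 -m inch '[[0,[-0.1,0.15,2.5],0],[0,[-0.1,0.15,5.5],0],[0,[-0.1,0.15,8.5],0],[0,[-0.1,0.15,11],0],[0,[-0.1,0.15,12.5],0],[0,[-0.1,0.15,12.9],0],[0,[-0.1,0.15,12.9],0]]' 30
python3 ok.py
python3 -m inch '[[-0.5,[0,0,0],0],[-0.7,[0,0,0],0],[-1,[0,0,0],0],[-1,[0,0,0],0],[-1,[0,0,0],0],[-1,[0,0,0],0],[-1,[0,0,0],0]]' 30
python3 - <<'E'
from h import *
T=lambda x,y,z:atz("top",215+x/4,117+y/4,z)
tip=T(235,236,.175);cap=T(207,78,.17);d=tip-cap
print("tip",tip,"cap",cap,np.hypot(*d[:2]),"az",np.degrees(np.arctan2(d[1],d[0]))%360)
b=T(177,137,.166)-T(252,126,.166);print("plate az",np.degrees(np.arctan2(b[1],b[0]))%360,np.linalg.norm(b),(T(177,137,.166)+T(252,126,.166))/2)
E
```

```text
time: 13.2
eef_pos: [0.5354, 0.3113, 0.1193]
tcp_rot: [0.723, 0.691, -0.0, -0.0]
contact_force: [0.3, -0.2, 0.9]
opening: 0.499
13.2 az 87.4 [0.5354 0.3113 0.1193] Ftool [-0.2  0.4 -0.9]
time: 13.9
eef_pos: [0.5363, 0.3118, 0.1212]
tcp_rot: [0.723, 0.691, 0.001, 0.001]
contact_force: [-1.3, -0.7, 6.1]
opening: 0.272
tip [ 0.5251 -0.0242  0.175 ] cap [ 0.6161 -0.0086  0.17  ] 0.09232486350191486 az 189.7264591715989
plate az 98.3141850761827 0.04298714825902515 [ 0.586  -0.0128  0.166 ]
```

```bash
python3 -m inch '[[-1,[0,0,-1],0],[-1,[0,0,-3],0],[-1,[0,0,-5],0],[-1,[0,0,-7.5],0],[-1,[0,0,-10],0],[-1,[0,0,-10.3],0],[-1,[0,0,-10.3],0]]' 40
python3 - <<'E'
from h import *
rel([.48,-.029,.2225],99)
E
```

```text
time: 14.6
eef_pos: [0.5352, 0.3112, 0.2225]
tcp_rot: [0.723, 0.691, 0.0, 0.0]
contact_force: [-0.3, -0.6, -1.4]
opening: 0.274
from [0.5352 0.3112 0.2225] az 87.36 -> shift [-34.2412  -3.9538  -0.012 ] twist -0.203
```

```bash
python3 -m inch '[[-1,[-1,-1,0],0],[-1,[-3,-2,0],0],[-1,[-5,-3,0],0],[-1,[-8,-4,0],-0.05],[-1,[-11,-4,0],-0.1],[-1,[-14,-4,0],-0.15],[-1,[-17,-4,0],-0.2],[-1,[-20,-4,0],-0.2],[-1,[-23,-4,0],-0.2],[-1,[-26,-4,0],-0.2],[-1,[-29,-4,0],-0.2],[-1,[-31,-4,0],-0.2],[-1,[-33,-4,0],-0.2],[-1,[-34.2,-4,0],-0.2],[-1,[-34.2,-4,0],-0.2],[-1,[-34.2,-4,0],-0.2]]'
python3 - <<'E'
from h import *
rel([.48,-.029,.2225],99)
t=cams.read_camera("top");s=cams.read_camera("scene")
m=np.vstack([np.hstack([crop("top",265,165,im=t),np.zeros((300,400,3),'uint8')]),crop("scene",228,210,200,75,im=s)])
cv2.imwrite("pics/m4.png",np.clip(m*1.4,0,255).astype('uint8'))
E
```

```text
time: 16.2
eef_pos: [0.4791, -0.0281, 0.2214]
tcp_rot: [0.651, 0.759, -0.0, -0.001]
contact_force: [0.2, -0.7, -1.0]
opening: 0.276
from [ 0.4791 -0.0281  0.2214] az 98.8 -> shift [-0.103   0.0722 -0.1134] twist -0.004
top x0,y0 215 127 k 4
scene x0,y0 128 172 k 4
```

View pics/m4.png

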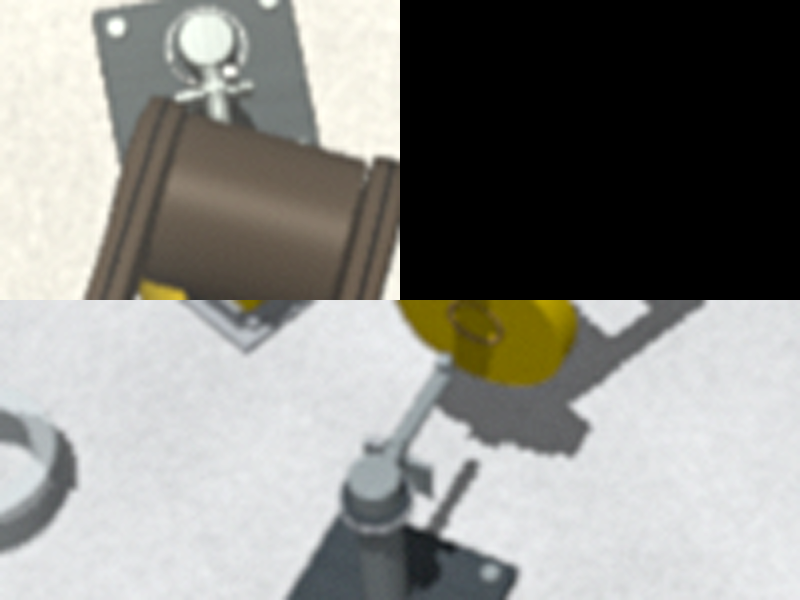

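```bash
python3 - <<'E'
from h import *
S=lambda x,y,z:atz("scene",128+x/4,172+(y-300)/4,z)
s=status.get_state();R=Ro.from_quat(s["tcp_rot"]).as_matrix();c=s["eef_pos"]-[0,0,.0552]
f=c+.012*R[:,1];print("exp face",f,"px",(proj("scene",f)-[128,172])*4+[0,300])
b=S(475,323,f[2]);tip=S(446,363,.175);cap=S(373,478,.17);print("bore",b,"tip",tip,"cap",cap)
d=tip-cap;az=np.arctan2(d[1],d[0]);print("scene az",np.degrees(az)%360,np.hypot(*d[:2]))
for a in(188,189,190,np.degrees(az)):
  n=np.array([-np.sin(np.radians(a)),np.cos(np.radians(a))])
  print(a,"lateral scene",(b-tip)[:2]@n*1e3,"lat exp vs top tip",(f-np.array([.5251,-.0242,0]))[:2]@n*1e3,"vs axis",(f[:2]-[.6165,-.0082])@n*1e3,"n",n)
E
```

```text
exp face [ 0.4912 -0.0259  0.1666] px [473.1822 321.2437]
bore [ 0.4917 -0.0241  0.1666] tip [ 0.5318 -0.0163  0.175 ] cap [ 0.6204 -0.0032  0.17  ]
scene az 188.39044162061035 0.08962638184788481
188 lateral scene 2.165521161396936 lat exp vs top tip -3.079314519816719 vs axis 0.044553152298409254 n [ 0.1392 -0.9903]
189 lateral scene 1.4533509814057075 lat exp vs top tip -3.6683685031072004 vs axis -2.163465158262091 n [ 0.1564 -0.9877]
190 lateral scene 0.7407380966265951 lat exp vs top tip -4.256305065815368 vs axis -4.37082445637749 n [ 0.1736 -0.9848]
-171.60955837938965 lateral scene 1.8875268172736737 lat exp vs top tip -3.30942723414531 vs axis -0.8175845776650891 n [ 0.1459 -0.9893]
```

```bash
python3 -m inch '[[-1,[-0.1,0.7,0.1],-0.01],[-1,[-0.2,1.4,0.15],-0.01],[-1,[-0.2,2.0,0.15],-0.01],[-1,[-0.2,2.2,0.15],-0.01],[-1,[-0.2,2.2,0.15],-0.01],[-1,[-0.2,2.2,0.15],-0.01]]'
python3 ok.py; python3 - <<'E'
from h import *
s=cams.read_camera("scene")
cv2.imwrite("pics/m5.png",np.clip(crop("scene",246,190,80,60,10,im=s)*1.4,0,255).astype('uint8'))
s=status.get_state();R=Ro.from_quat(s["tcp_rot"]).as_matrix();c=s["eef_pos"]-[0,0,.0552]
g=lambda p:(proj("scene",np.array(p))-[206,160])*10
print("face",g(c+.012*R[:,1]))
for a in(188,190,192):
  r=np.radians(a);print(a,[g([.6165+k*np.cos(r),-.0082+k*np.sin(r),z]) for k,z in((.09,.175),(.09,.154),(.03,.166))])
E
```

```text
time: 16.9
eef_pos: [0.5016, -0.027, 0.2207]
tcp_rot: [0.647, 0.763, -0.0, -0.0]
contact_force: [0.3, 0.4, -0.9]
opening: 0.272
16.9 az 99.4 [ 0.5016 -0.027   0.2207] Ftool [0.4 0.4 0.9]
scene x0,y0 206 160 k 10
face [352.2132 235.0369]
188 [array([331.2068, 257.1755]), array([333.5783, 308.6753]), array([210.5148, 459.0284])]
190 [array([319.7378, 252.545 ]), array([322.2735, 304.0739]), array([206.6393, 457.4001])]
192 [array([308.081 , 248.2464]), array([310.7836, 299.8022]), array([202.6943, 455.887 ])]
```

View pics/m5.png

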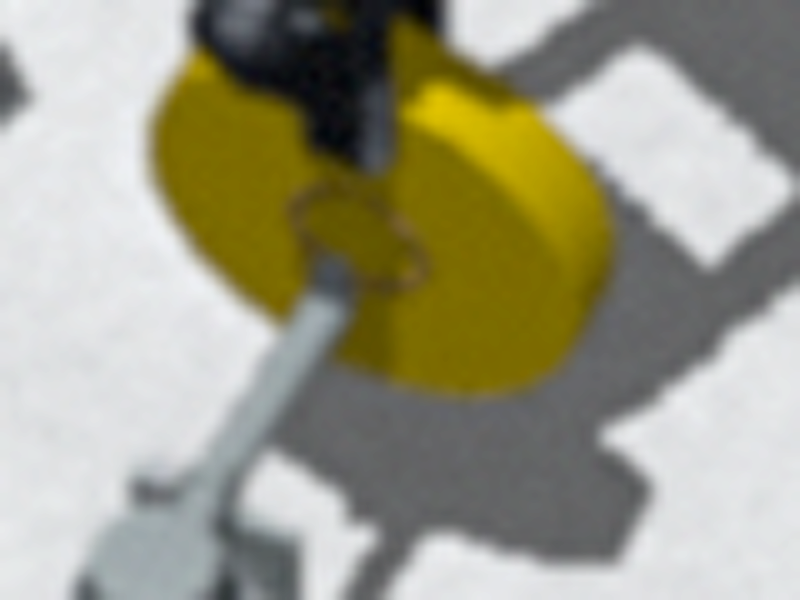

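```bash
python3 - <<'E'
from h import *
S=lambda x,y,z:atz("scene",206+x/10,160+y/10,z)
b=S(360,238,.1655)
for t in((333,262),(330,258),(336,266)):
  tip=S(*t,.175)
  print(t,b,tip,[round(1e3*(b-tip)[:2]@np.array([-np.sin(np.radians(a)),np.cos(np.radians(a))]),2) for a in(188,189,190)])
s=status.get_state();R=Ro.from_quat(s["tcp_rot"]).as_matrix()
f=s["eef_pos"]+.012*R[:,1]
for ax in([.6165,-.0082],[.6174,-.0075]):print([round(1e3*(f[:2]-ax)@np.array([-np.sin(np.radians(a)),np.cos(np.radians(a))]),2) for a in(188,189,190)])
print((f[:2]-[.5251,-.0242])@np.array([-.1564,.9877])*-1e3)
E
```

```text
(333, 262) [ 0.5129 -0.023   0.1655] [ 0.5283 -0.0195  0.175 ] [np.float64(1.35), np.float64(1.07), np.float64(0.8)]
(330, 258) [ 0.5129 -0.023   0.1655] [ 0.5277 -0.0208  0.175 ] [np.float64(0.12), np.float64(-0.14), np.float64(-0.4)]
(336, 266) [ 0.5129 -0.023   0.1655] [ 0.5288 -0.0182  0.175 ] [np.float64(2.57), np.float64(2.29), np.float64(2.0)]
[np.float64(2.38), np.float64(0.55), np.float64(-1.27)]
[np.float64(2.95), np.float64(1.1), np.float64(-0.74)]
-0.951229395039832
```

```bash
sed 's/abs(f\[1\])>6.5/np.linalg.norm(f-[0,0,1])>5/' ok.py > ok2.py; g(){ python3 ok2.py; }
python3 -m inch '[[-1,[0,0.3,0],0],[-1,[0,0.6,0],0],[-1,[0,0.8,0],0]]' >/dev/null && g &&
python3 -m inch '[[-1,[0,0.2,0],0],[-1,[0,0.4,0],0]]' >/dev/null && g &&
python3 -m inch '[[-1,[0,0.2,0],0],[-1,[0,0.4,0],0]]' >/dev/null && g &&
python3 -m inch '[[-1,[0,0.2,0],0],[-1,[0,0.4,0],0]]' >/dev/null && g &&
python3 -m inch '[[-1,[0,0.2,0],0],[-1,[0,0.4,0],0]]' >/dev/null && g &&
python3 -m inch '[[-1,[0,0.2,0],0],[-1,[0,0.4,0],0]]' >/dev/null && g &&
python3 -m inch '[[-1,[0,0.2,0],0],[-1,[0,0.4,0],0]]' >/dev/null && g &&
python3 -m inch '[[-1,[0,0.2,0],0],[-1,[0,0.4,0],0]]' >/dev/null && g &&
python3 -m inch '[[-1,[0,0.2,0],0],[-1,[0,0.4,0],0]]' >/dev/null && g &&
python3 -m inch '[[-1,[0,0.2,0],0],[-1,[0,0.4,0],0]]' >/dev/null && g &&
python3 -m inch '[[-1,[0,0.2,0],0],[-1,[0,0.4,0],0]]' >/dev/null && g
```

```text
17.2 az 99.4 [ 0.5098 -0.0258  0.2209] Ftool [-0.1 -0.4  1.8]
17.4 az 99.4 [ 0.5136 -0.0251  0.2208] Ftool [ 0.2 -1.5  1.9]
17.6 az 99.4 [ 0.5175 -0.0245  0.2208] Ftool [-0.   0.2  0.8]
17.9 az 99.4 [ 0.5215 -0.0238  0.2208] Ftool [ 0.3 -0.6  1.5]
18.1 az 99.4 [ 0.5255 -0.0232  0.2208] Ftool [-0.5  0.   1.6]
18.2 az 99.4 [ 0.5294 -0.0225  0.2208] Ftool [ 0.  -0.7  2.4]
18.4 az 99.4 [ 0.5334 -0.0219  0.2208] Ftool [-0.2 -0.1  1.3]
18.6 az 99.4 [ 0.5373 -0.0212  0.2208] Ftool [0.4 0.1 1. ]
18.9 az 99.4 [ 0.5413 -0.0206  0.2208] Ftool [-0.2 -0.2  1.6]
19.1 az 99.4 [ 0.5452 -0.0199  0.2208] Ftool [0.7 0.2 1.4]
19.2 az 99.4 [ 0.5491 -0.0193  0.2208] Ftool [-0.5 -0.5  2.1]
```

```bash
g(){ python3 ok2.py; }
python3 -m inch '[[-1,[0,0.3,0],0],[-1,[0,0.6,0],0],[-1,[0,0.8,0],0]]' >/dev/null && g &&
python3 -m inch '[[-1,[0,0,0.3],0],[-1,[0,0,0.6],0],[-1,[0,0,0.9],0],[-1,[0,0,1.1],0]]' >/dev/null && g &&
python3 -m inch '[[-1,[0,0,0.1],0],[-1,[0,0,0.2],0]]' >/dev/null && g &&
python3 -m inch '[[-1,[0,0,0.1],0],[-1,[0,0,0.1],0]]' >/dev/null && g &&
python3 -m inch '[[-1,[0,0,0.1],0],[-1,[0,0,0.1],0]]' >/dev/null && g
```

```text
19.6 az 99.4 [ 0.5572 -0.018   0.2209] Ftool [-0.7 -0.4  2. ]
19.9 az 99.4 [ 0.5565 -0.0179  0.2092] Ftool [-0.7  0.3  2.4]
20.1 az 99.4 [ 0.5568 -0.018   0.2077] Ftool [0.7 0.5 1.7]
20.4 az 99.4 [ 0.5568 -0.018   0.2067] Ftool [ 0.2 -0.6  0.8]
20.6 az 99.4 [ 0.557 -0.018  0.206] Ftool [-0.3 -0.5  1.2]
```

```bash
sed 's/np.linalg.norm(f-\[0,0,1\])>5/f[2]<-0.7/' ok2.py > ok3.py; g(){ python3 ok3.py; }
python3 -m inch '[[-1,[0,0,0.1],0],[-1,[0,0,0.1],0]]' >/dev/null && g &&
python3 -m inch '[[-1,[0,0,0.1],0],[-1,[0,0,0.1],0]]' >/dev/null && g &&
python3 -m inch '[[-1,[0,0,0.1],0],[-1,[0,0,0.1],0]]' >/dev/null && g &&
python3 -m inch '[[-1,[0,0,0.1],0],[-1,[0,0,0.1],0]]' >/dev/null && g
```

```text
20.8 az 99.4 [ 0.5571 -0.018   0.2056] Ftool [ 0.4 -0.7 -2. ]
```

```bash
sed 's/np.linalg.norm(f-\[0,0,1\])>5/f[1]<-2.7/' ok2.py > ok4.py; g(){ python3 ok4.py; }
python3 -m inch '[[-1,[0,0.2,-0.07],0],[-1,[0,0.5,-0.07],0],[-1,[0,0.8,-0.07],0],[-1,[0,1.1,-0.07],0],[-1,[0,1.2,-0.07],0]]' >/dev/null && g &&
python3 -m inch '[[-1,[0,0.1,0],0],[-1,[0,0.2,0],0]]' >/dev/null && g &&
python3 -m inch '[[-1,[0,0.1,0],0],[-1,[0,0.1,0],0]]' >/dev/null && g &&
python3 -m inch '[[-1,[0,0.1,0],0],[-1,[0,0.1,0],0]]' >/dev/null && g &&
python3 -m inch '[[-1,[0,0.1,0],0],[-1,[0,0.1,0],0]]' >/dev/null && g &&
python3 -m inch '[[-1,[0,0.1,0],0],[-1,[0,0.1,0],0]]' >/dev/null && g &&
python3 -m inch '[[-1,[0,0.1,0],0],[-1,[0,0.1,0],0]]' >/dev/null && g &&
python3 -m inch '[[-1,[0,0.1,0],0],[-1,[0,0.1,0],0]]' >/dev/null && g
```

```text
21.2 az 99.4 [ 0.569  -0.016   0.2057] Ftool [-0.4 -2.7 -2.6]
```

```bash
sed -i 's/f\[1\]<-2.7/f[1]<-4.5/' ok4.py; g(){ python3 ok4.py; }
python3 -m inch '[[-1,[0,0,-0.05],0],[-1,[0,0.1,-0.05],0],[-1,[0,0.1,-0.05],0]]' >/dev/null && g &&
python3 -m inch '[[-1,[0,0.1,0],0],[-1,[0,0.1,0],0]]' >/dev/null && g &&
python3 -m inch '[[-1,[0,0.1,0],0],[-1,[0,0.1,0],0]]' >/dev/null && g &&
python3 -m inch '[[-1,[0,0.1,0],0],[-1,[0,0.1,0],0]]' >/dev/null && g &&
python3 -m inch '[[-1,[0,0.1,0],0],[-1,[0,0.1,0],0]]' >/dev/null && g &&
python3 -m inch '[[-1,[0,0.1,0],0],[-1,[0,0.1,0],0]]' >/dev/null && g &&
python3 -m inch '[[-1,[0,0.1,0],0],[-1,[0,0.1,0],0]]' >/dev/null && g &&
python3 -m inch '[[-1,[0,0.1,0],0],[-1,[0,0.1,0],0]]' >/dev/null && g &&
python3 -m inch '[[-1,[0,0.1,0],0],[-1,[0,0.1,0],0]]' >/dev/null && g
```

```text
21.6 az 99.4 [ 0.5698 -0.0158  0.2059] Ftool [ 0.1 -1.6  0.2]
21.8 az 99.4 [ 0.5707 -0.0156  0.2059] Ftool [-0.  -1.4 -0.5]
21.9 az 99.4 [ 0.5718 -0.0154  0.2059] Ftool [ 0.1 -1.6 -1.2]
22.1 az 99.4 [ 0.5728 -0.0153  0.206 ] Ftool [ 0.4 -1.3 -0.6]
22.4 az 99.4 [ 0.5738 -0.0152  0.206 ] Ftool [-0.2 -1.5 -0. ]
22.6 az 99.4 [ 0.5748 -0.015   0.206 ] Ftool [-1.  -0.8  0.7]
22.8 az 99.4 [ 0.5758 -0.0148  0.206 ] Ftool [ 0.5 -1.8 -0.3]
22.9 az 99.4 [ 0.5767 -0.0147  0.2061] Ftool [-0.5 -0.3 -0.2]
23.1 az 99.4 [ 0.5773 -0.0146  0.206 ] Ftool [ 0.2 -2.6 -1.4]
```

```bash
g(){ python3 ok4.py; }
python3 -m inch '[[-1,[0,0.1,0],0],[-1,[0,0.1,0],0]]' >/dev/null && g &&
python3 -m inch '[[-1,[0,0.1,0],0],[-1,[0,0.1,0],0]]' >/dev/null && g &&
python3 -m inch '[[-1,[0,0.1,0],0],[-1,[0,0.1,0],0]]' >/dev/null && g &&
python3 -m inch '[[-1,[0,0.1,0],0],[-1,[0,0.1,0],0]]' >/dev/null && g
```

```text
23.4 az 99.4 [ 0.5776 -0.0145  0.2059] Ftool [-0.8 -6.3 -2.5]
```

```bash
python3 -m inch '[[-1,[0,-0.05,0],0],[-1,[0,-0.05,0],0],[-0.4,[0,-0.05,0],0],[-0.3,[0,-0.05,0],0],[-0.2,[0,-0.05,0],0],[-0.2,[0,-0.05,0],0],[-0.2,[0,-0.05,0],0]]'
python3 - <<'E'
from h import *
s=cams.read_camera("scene")
cv2.imwrite("pics/m6.png",np.clip(crop("scene",236,200,80,60,10,im=s)*1.4,0,255).astype('uint8'))
E
```

```text
time: 24.05
eef_pos: [0.5784, -0.0144, 0.2061]
tcp_rot: [0.647, 0.763, 0.0, 0.0]
contact_force: [0.0, 0.1, -0.5]
opening: 0.396
scene x0,y0 196 170 k 10
```

View pics/m6.png

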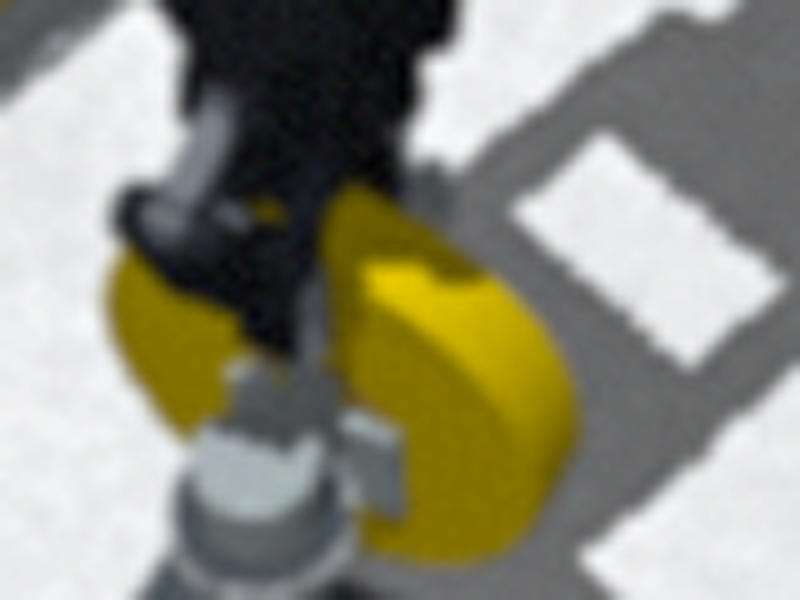

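The roll hangs against the back plate (plate at about (375,460)) and the jaws are open with no force on them. I'll lift straight off and look again.

```bash
python3 -m inch '[[-0.2,[0,0,-0.5],0],[-0.2,[0,0,-1.5],0],[-0.2,[0,0,-3],0],[-0.2,[0,0,-5],0],[-0.2,[0,0,-8],0],[-0.2,[0,0,-11],0],[-0.2,[4,-2,-13],0],[-0.2,[8,-4,-13],0],[-0.2,[12,-5,-13],0],[-0.2,[16,-5,-13],0],[-0.2,[20,-5,-13],0],[-0.2,[24,-5,-13],0],[-0.2,[24,-5,-13],0],[-0.2,[24,-5,-13],0],[-0.2,[24,-5,-13],0]]'
python3 - <<'E'
from h import *
t=cams.read_camera("top");s=cams.read_camera("scene")
m=np.hstack([crop("top",265,155,80,75,5,im=t),crop("scene",240,225,80,75,5,im=s)])
cv2.imwrite("pics/m7.png",np.clip(m*1.4,0,255).astype('uint8'))
E
```

```text
time: 25.6
eef_pos: [0.4899, 0.2135, 0.3369]
tcp_rot: [0.647, 0.762, 0.0, 0.001]
contact_force: [-0.5, 1.0, -0.6]
opening: 0.397
top x0,y0 225 117 k 5
scene x0,y0 200 187 k 5
```

View pics/m7.png

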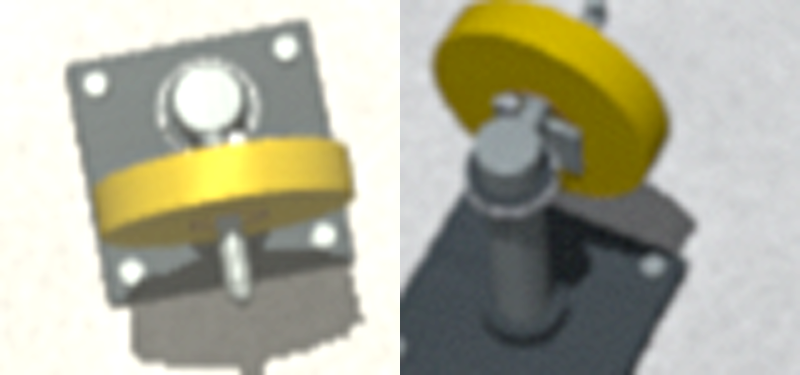

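```bash
python3 -c "
from plant import ctrl
print(ctrl.sign_off())"
```

```text
the job is handed in; nothing more can be done
None
```

The narrow roll is hanging on the hook against the back plate, with the hook at the front, and I handed the job in at about 26 s. No verdict was given.

- **Hook:** I swung it anticlockwise until it met the sprung stop and held it there for about 0.8 s. The push was about 15 N, giving 1.05 to 1.25 N m at the hook. That puts the stop's deflection at roughly 0.045 to 0.055 rad, which is firm but not forced. I worked this out from the forces, as nothing reads the deflection directly. How far the tool moved gave an upper bound of about 0.07 rad, still under the 0.075 limit.
- **Roll:** I lifted it from its cradle and passed it over the lip, with no force beyond noise and the roll's weight. I lowered it onto the peg with about 4 N, then pushed it back until it met the plate at about 6 N. After I opened the jaws, the tool felt no force.
- **Last checks:** The final pictures show the roll hanging flush against the back plate and the gripper well clear.
    - **Hook angle:** It read about 1° different from before the hanging, which is within my pixel-reading error.
    - **Camera disagreement:** The two cameras put the hook's tip up to 8 mm apart. I settled its position using the contact readings and a closer picture before hanging the roll.
    - **Plate contact:** I saw this in the pictures but did not feel for it again after letting go.
    - **Other items:** I did not go near the wide roll, the core or the clear roll, and did not take a separate picture of them at the end.

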